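# Find and press the concealed catch of the spare-blade case

### The job

The tray of the grey spare-blade case is held shut by a concealed catch: one of the five identical blue pads sunk in the case's flat top is the button. Feel along the pads with the fingertips, pushing down on each, until you find the one that gives; press it in so that the tray springs out of the front, then take the hand away and leave the tray out. Nothing needs to be picked up: do not lift or shift anything else on the table.

Things in the scene. Friction and masses are not known exactly. Their poses are not given: they have to be found in the camera images.
- blade_case: grey steel case fixed to the table, 120 (x) x 290 (y) x 75 (z) mm; origin at the centre of its underside, z up; its front, with the tray, faces its own -x. Its flat top is 75 mm above the origin and holds a row of five identical blue pads; four are rigid dummies, one (a different one each time) is the spring-loaded catch
- pad_row (a point): centre of the top face of the middle pad, 73 mm above the case's underside, axes as the case's. The five square pads lie along y at -104, -52, 0, 52 and 104 mm from here, x = 0. Each is 44 mm square and sunk 2 mm in an opening 45 mm square, whose aluminium rim is level with the case top, so the fingertips must go down inside the rim
- catch (a joint): how far the catch pad is pressed in, in m: 0 at rest, 0.008 at its stop. It starts to give at about 2 N, takes about 6 to 7 N to reach the stop, lets the tray go at about 5 mm, and springs back when released. Its place in the row is not told
- tray (a joint): how far the tray (aluminium front 274 mm wide, 41 mm high, flush with the case's front) stands out, in m: 0 shut and latched, 0.040 fully sprung out toward the case's -x; when the catch is pressed, a spring of about 2 N drives it out in about half a second and keeps it there
- glue: bystander: loose glue stick standing behind the case, 27 mm diameter, 97 mm high; origin at the centre of its foot
- tape: bystander: loose roll of packing tape lying flat behind the case, 108 mm diameter, 48 mm high; origin at the centre of its underside
- cards: bystander: loose bundle of white card sleeves to the right of the case, 136 x 74 x 31 mm; origin at the centre of its underside
- soap: bystander: loose flat pale soap pack to the left of the case, 113 x 99 x 26 mm; origin at the centre of its underside
- bowl: bystander: loose grey bowl of offcuts at the front left of the table, 121 mm diameter, 37 mm high; origin at the centre of its underside

How it is judged:
By the outcome, as a careful person would: the job done as asked, in the order asked, and still so for the second after the job is handed in, with the robot touching nothing.
It also fails if it takes over 48 s, if anything falls off the work surface, if the arm or the gripper's body presses on something with over 40 N, if the wrist force passes 120 N, or if a joint passes its speed limit or range.

### The arm

A 7-joint arm with a two-finger parallel gripper is mounted at the origin on a cart in front of the work surface, level with it; the furniture and walls round the work are solid. World frame = base frame: x ahead of the robot, y to its left, z up, the work surface at z = 0. Lengths are in m, angles in rad, forces in N, time in s.
With the tool pointing down it reaches from about 0.425 to 0.875 m from the base axis. Payload 8.4 kg.
Tool frame: the origin (TCP) lies midway between the tips of the shut fingers; the grasp point (between the pads) lies 19 mm behind it; z points along the fingers, y is the line along which they close (so a half turn about z gives the same grasp; the last joint's range is limited). The gripper opens to 87 mm and grips with 3 to 60 N. Pads are 19 mm wide; open, the fingers measure 117 mm over their backs; the gripper's body (75 mm by 190 mm) begins 51 mm behind the grasp point.
Start: joints at [-1.435, 0.333, 0.04, 1.465, -0.013, 1.343, -0.059], TCP at [0.151, 0.632, 0.223] pointing down, gripper open.
Joint ranges: [-2.58, 2.58], [-0.38, 2.09], [-1.3, 1.39], [0.25, 2.4], [-1.5, 4.64], [0.08, 2.09], [-2.65, 2.65]. Speed limits (rad/s): [2.22, 2.22, 2.79, 2.79, 3.14, 3.14, 3.14].

### API

Orientations are given as [roll, pitch, yaw] about the fixed x, y, z axes, in that order (R = Rz(yaw) Ry(pitch) Rx(roll)).
In Python, from station import manip gives the robot as it stands.
- The arm moves only by the tool jog_arm, never from a script. Its argument "targets" is a list of rows, each a list of 2 entries, a list of its own where there are three numbers: the shift along the tool's x, y, z in mm, then the turn about the tool's z in degrees. In form: [[[tx, ty, tz], roll], ...]. A call has 1 to 20 rows; each row is the pose to reach, as a shift and turn from the pose commanded when the call began, along the tool's axes at that moment; what a row does not reach only later rows make up. A row lasts 1/10 s, in which the tool goes at most 50 mm and 8.59 degrees, less where a joint would pass 70% of its speed; a pose out of reach is approached as far as the arm can. A call with a gripper value outside its range is refused whole. "fingers" is the closure in counts, from 0 (fully open) to 255 (shut), set as the call begins (left out, the last holds). The fingers move at their own pace and stop on an object; "newtons" is the grip in N (left out, the last holds). Time passes only in rows, so rows that repeat a pose let the fingers close. It gives the time, the measured TCP pose, the force, the opening and the grip force at its end, in the units of the state.
- manip.sense(): the state, without advancing time (a new reading comes with each control period).
- manip.read_camera(name): name is "scene" or "top" or "wrist"; returns the picture (384x512x3 uint8, red, green, blue); there is no depth.
- manip.camera_info(name): a dict with "camera_matrix" (3x3 intrinsics, pixels), "dist" ([k1, k2, p1, p2, k3] as OpenCV has them; the pictures are not rectified), "T" (4x4, takes a point from camera to world coordinates). Camera axes: x right, y down, z forward; pixel columns grow to the right and rows downward; lengths in m; the calibration is good to about 2 mm. A picture is of the moment at which its call begins: read the wrist's pose just before it. camera_info takes no time and is no camera call; for the wrist camera it gives the pose at the moment of the call.
- manip.finish_job(): hands the job in; it is judged then, once.
The state is a dict: "clock": time; "joint_positions": joint angles; "joint_velocities": joint speeds; "joint_efforts": joint torques, N m; "tool_pos": TCP position; "tool_rot": TCP orientation; "ft_force": force on the tool from outside, world axes, zero at the start; "ft_torque": the same for the moment, N m; "opening": finger opening in m; "finger_force": force on a finger pad.
Only numpy, scipy, OpenCV 4.12 (cv2) and the standard library are available. Lean on these libraries where they do the work, as an engineer would, in place of code of your own. Each camera call takes 0.05 s, during which the arm holds its last target. There are 200 camera calls.

## Working session

There is one attempt and no reset: what is moved stays moved. The work goes in short steps, Python scripts to look and compute and a tool call to move; the robot and the scene stay as the last step left them, time stands still between calls to the robot, and variables do not carry over. Pictures are saved under pics/ and viewed, at most 10 in all, crops included, and the job is handed in when it is done.

Besides the shell and the picture viewer there is one more tool, called after "Call:" in YAML: its name, and indented under it one key for each argument. jog_arm: Moves the arm, as the interface text tells. Its arguments: {"type":"object","properties":{"targets":{"type":"array"},"fingers":{"type":"number"},"newtons":{"type":"number"}},"required":["targets"]}

```bash
mkdir -p pics; python3 - <<'E'
from station import manip
import cv2
s=manip.sense();print({k:s[k] for k in('clock','tool_pos','tool_rot','ft_force','opening')})
for n in("top","scene"):
    cv2.imwrite(f"pics/{n}0.png",manip.read_camera(n)[:,:,::-1])
    i=manip.camera_info(n);print(n,i)
E
```

```text
{'clock': 0.0, 'tool_pos': array([0.15115793, 0.63168485, 0.22166471]), 'tool_rot': array([-3.13995214e+00,  1.07641699e-04,  2.90672635e+00]), 'ft_force': array([ 0.09083728, -1.14283651,  0.12621774]), 'opening': 0.08712605592177326}
top {'camera_matrix': array([[497.09297695,   0.        , 255.11266849],
       [  0.        , 497.09297695, 188.64585102],
       [  0.        ,   0.        ,   1.        ]]), 'dist': array([-0.19359711,  0.        ,  0.        ,  0.        ,  0.        ]), 'T': array([[-0.04037553, -0.97608596,  0.21360247,  0.25842341],
       [-0.99918273,  0.03903161, -0.01050704,  0.09503244],
       [ 0.00191853, -0.21385213, -0.97686416,  1.44424732],
       [ 0.        ,  0.        ,  0.        ,  1.        ]])}
scene {'camera_matrix': array([[370.28172687,   0.        , 255.67325124],
       [  0.        , 370.28172687, 190.09237573],
       [  0.        ,   0.        ,   1.        ]]), 'dist': array([-0.08650825,  0.        ,  0.        ,  0.        ,  0.        ]), 'T': array([[-0.85289164, -0.39536566,  0.34097191,  0.21821733],
       [-0.52208689,  0.64455052, -0.55855161,  0.59033079],
       [ 0.0010585 , -0.65440097, -0.75614698,  0.76946503],
       [ 0.        ,  0.        ,  0.        ,  1.        ]])}
```

View pics/top0.png

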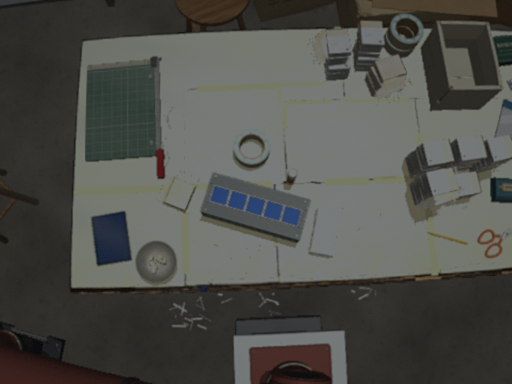

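View pics/scene0.png

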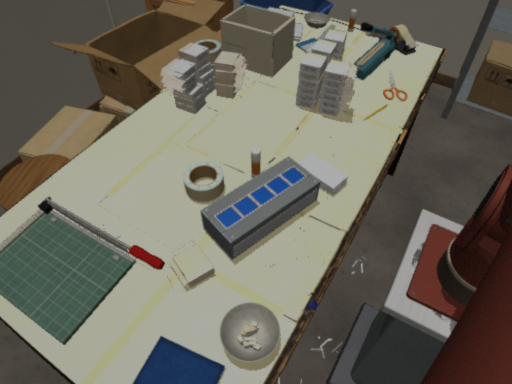

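The top view shows the five pads in a row from about (219,195) to (291,215), with the case front facing the robot, toward the bottom of the picture. The arm is off to the left. Next I'll measure the pads from both cameras.

```bash
cat > h.py <<'E'
import cv2,numpy as np
from scipy.spatial.transform import Rotation as R
from station import manip
def ray(i,uv,z):
    p=cv2.undistortPoints(np.array([[uv]],float),i["camera_matrix"],i["dist"])[0,0]
    T=i["T"];d=T[:3,:3]@[p[0],p[1],1];return T[:3,3]+d*(z-T[2,3])/d[2]
def pads(n,box,z=.073):
    im=manip.read_camera(n).astype(int);i=manip.camera_info(n)
    m=((im[...,2]>im[...,0]+50)&(im[...,2]>90)).astype(np.uint8)
    k=np.zeros_like(m);u0,v0,u1,v1=box;k[v0:v1,u0:u1]=1
    _,_,st,c=cv2.connectedComponentsWithStats(m*k)
    return [(st[j,4],c[j].round(1),ray(i,c[j],z).round(4)) for j in range(1,len(c)) if st[j,4]>40]
E
python3 - <<'E'
from h import *
for n,b in(("top",(200,175,312,240)),("scene",(200,150,330,240))):
    P=pads(n,b);print(n);[print(*p) for p in P]
    X=np.array([p[2] for p in P]);
    X=X[np.argsort(X[:,1])];print(np.linalg.norm(np.diff(X,axis=0),axis=1),X.mean(0))
    d=X[-1]-X[0];print("case yaw",np.arctan2(-d[0],d[1]))
E
```

```text
top
207 [219.6 195.2] [0.5434 0.1811 0.073 ]
209 [237.3 200.3] [0.5267 0.1316 0.073 ]
210 [255.1 205.4] [0.5103 0.0822 0.073 ]
210 [272.9 210.4] [0.4939 0.0331 0.073 ]
211 [290.8 215.6] [ 0.4773 -0.0163  0.073 ]
[0.05211449 0.05176649 0.05205113 0.05224117] [0.51032 0.08234 0.073  ]
case yaw -0.32311771137562506
scene
192 [292.7 175.4] [ 0.4771 -0.0168  0.073 ]
213 [277.7 185.1] [0.4937 0.0326 0.073 ]
227 [261.9 195.2] [0.5106 0.0819 0.073 ]
242 [245.6 205.9] [0.5266 0.1313 0.073 ]
264 [228.5 217. ] [0.5431 0.1803 0.073 ]
[0.05211449 0.05211622 0.05192649 0.05170348] [0.51022 0.08186 0.073  ]
case yaw -0.3231197913319183
```

```bash
cat >> h.py <<'E'
P=np.array([[.5432,.1807],[.5267,.1315],[.5104,.0821],[.4938,.0329],[.4772,-.0165]])
YAW=np.pi-.3231
def shift(t):
    s=manip.sense();r=R.from_euler("xyz",s["tool_rot"])
    print("t",s["clock"],"pos",s["tool_pos"].round(4),"F",s["ft_force"].round(2))
    print("shift mm",(r.inv().apply(np.array(t)-s["tool_pos"])*1000).round(1),"turn",np.degrees(s["tool_rot"][2]-YAW).round(2))
E
python3 -c "
from h import *
shift([*P[0],.2217]);shift([*P[0],.1])"
```

```text
t 0.2 pos [0.1512 0.6319 0.222 ] F [-1.05 -0.36  0.22]
shift mm [-486.2 -347.6    0.7] turn 5.06
t 0.2 pos [0.1512 0.6319 0.222 ] F [-1.05 -0.36  0.22]
shift mm [-486.2 -347.5  122.4] turn 5.06
```

Call:
jog_arm:
  targets:
    - [[-30,-21,0],2]
    - [[-60,-43,0],5]
    - [[-96,-69,0],5]
    - [[-130,-93,0],5]
    - [[-162,-116,0],5]
    - [[-200,-143,0],5]
    - [[-243,-174,0],5]
    - [[-285,-204,0],5]
    - [[-324,-232,0],5]
    - [[-365,-261,0],5]
    - [[-405,-290,0],5]
    - [[-445,-318,0],5]
    - [[-470,-336,0],5]
    - [[-486,-347.5,0],5]
    - [[-486,-347.5,0],5]
    - [[-486,-347.5,30],5]
    - [[-486,-347.5,60],5]
    - [[-486,-347.5,90],5]
    - [[-486,-347.5,115],5]
    - [[-486,-347.5,120],5]
  fingers: 255
  newtons: 10

```text
clock: 2.2
tool_pos: [0.5405, 0.1815, 0.0997]
tool_rot: [-3.138, -0.004, 2.821]
ft_force: [0.0, 0.0, -0.2]
opening: 0.0005
finger_force: 0.0
```

```bash
python3 -c "
from h import *
shift([*P[0],.073]);print(manip.sense()['opening'])"
```

```text
t 2.2 pos [0.5405 0.1815 0.0997] F [ 0.02  0.05 -0.23]
shift mm [-2.9  0.2 26.6] turn 0.14
0.0005080578075154475
```

Call:
jog_arm:
  targets:
    - [[-1,0,5],0]
    - [[-2,0,12],0]
    - [[-2,0,18],0]
    - [[-2,0,21],0]
    - [[-2,0,21],0]
    - [[-2,0,21],0]

```text
clock: 2.8
tool_pos: [0.5451, 0.1805, 0.0818]
tool_rot: [3.141, 0.0, 2.819]
ft_force: [0.2, 0.0, 1.0]
opening: 0.0007
finger_force: 0.0
```

```bash
python3 -c "
from h import *
shift([*P[0],.073])
cv2.imwrite('pics/s1.png',cv2.resize(manip.read_camera('scene')[130:270,170:350,::-1],None,fx=4,fy=4))"
```

```text
t 2.8 pos [0.5451 0.1805 0.0818] F [0.15 0.02 1.04]
shift mm [ 1.9 -0.4  8.8] turn 0.05
```

View pics/s1.png

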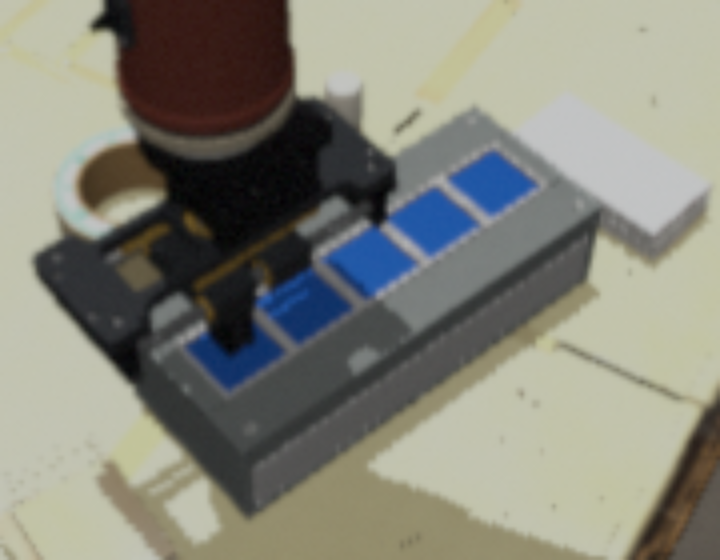

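The fingertips hang over the left end pad, at about (235,345) in the crop. I'll correct x by 2 mm and push down.

Call:
jog_arm:
  targets:
    - [[2,0,4],0]
    - [[2,0,6],0]
    - [[2,0,7],0]
    - [[2,0,7],0]
    - [[2,0,7],0]

```text
clock: 3.35
tool_pos: [0.5431, 0.1811, 0.0746]
tool_rot: [-3.142, 0.0, 2.819]
ft_force: [0.1, 0.9, 0.1]
opening: 0.0004
finger_force: 0.0
```

Call:
jog_arm:
  targets:
    - [[0,0,1],0]
    - [[0,0,2],0]
    - [[0,0,2],0]
    - [[0,0,2],0]

```text
clock: 3.75
tool_pos: [0.5432, 0.1811, 0.0735]
tool_rot: [3.141, 0.0, 2.819]
ft_force: [-4.0, -1.2, 9.6]
opening: 0.0002
finger_force: 4.8
```

Call:
jog_arm:
  targets:
    - [[0,0,1],0]
    - [[0,0,2],0]
    - [[0,0,2],0]
    - [[0,0,2],0]

```text
clock: 4.15
tool_pos: [0.5433, 0.1811, 0.0734]
tool_rot: [3.14, -0.0, 2.819]
ft_force: [-12.7, -5.0, 29.8]
opening: 0.0003
finger_force: 15.0
```

Rigid: about 30 N at 73.4 mm with no travel. On to the next pad.

Call:
jog_arm:
  targets:
    - [[0,0,-6],0]
    - [[0,0,-13],0]
    - [[0,-15,-14],0]
    - [[0,-35,-14],0]
    - [[0,-48,-14],0]
    - [[0,-52,-14],0]
    - [[0,-52,-14],0]
    - [[0,-52,-9],0]
    - [[0,-52,-5],0]
    - [[0,-52,-4],0]
    - [[0,-52,-4],0]

```text
clock: 5.25
tool_pos: [0.5263, 0.132, 0.0741]
tool_rot: [-3.141, -0.001, 2.82]
ft_force: [0.7, 0.1, -0.4]
opening: 0.0002
finger_force: 0.0
```

Call:
jog_arm:
  targets:
    - [[0,0,1],0]
    - [[0,0,2],0]
    - [[0,0,3],0]
    - [[0,0,3],0]
    - [[0,0,3],0]

```text
clock: 5.75
tool_pos: [0.5267, 0.132, 0.0717]
tool_rot: [3.141, 0.0, 2.82]
ft_force: [-0.3, 0.7, 3.8]
opening: 0.0006
finger_force: 1.4
```

This one gives: the tip is 1.7 mm in at only 3.8 N. Pressing further.

Call:
jog_arm:
  targets:
    - [[0,0,1],0]
    - [[0,0,2],0]
    - [[0,0,3],0]
    - [[0,0,4],0]
    - [[0,0,5],0]
    - [[0,0,6],0]
    - [[0,0,6],0]
    - [[0,0,6],0]
    - [[0,0,6],0]
    - [[0,0,6],0]
    - [[0,0,6],0]

```text
clock: 6.85
tool_pos: [0.5267, 0.1319, 0.0657]
tool_rot: [3.141, 0.0, 2.82]
ft_force: [-1.0, 1.9, 6.5]
opening: 0.0007
finger_force: 2.8
```

```bash
python3 -c "
from h import *
cv2.imwrite('pics/s2.png',cv2.resize(manip.read_camera('scene')[130:270,170:350,::-1],None,fx=4,fy=4))"
```

```text
(no output)
```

View pics/s2.png

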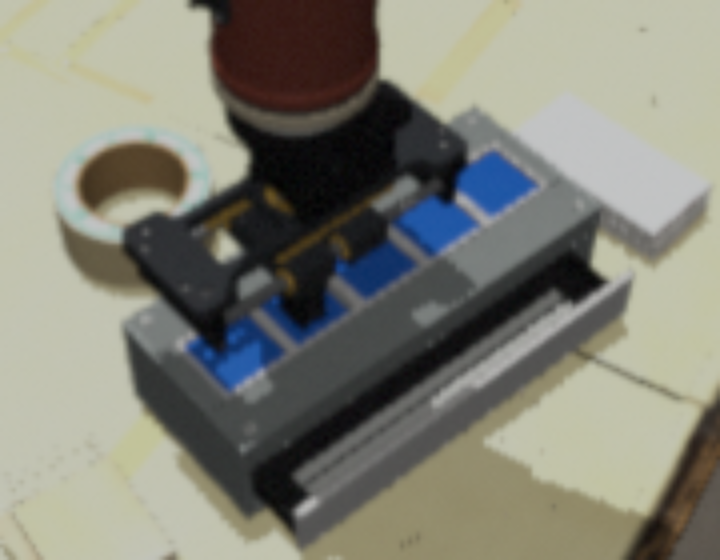

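The tray is out along the case front, its edge running from about (305,510) to (630,285). Retreating straight up.

Call:
jog_arm:
  targets:
    - [[0,0,-5],0]
    - [[0,0,-15],0]
    - [[0,0,-35],0]
    - [[0,0,-65],0]
    - [[0,0,-95],0]
    - [[0,0,-125],0]
    - [[0,0,-140],0]
    - [[0,0,-140],0]
    - [[0,0,-140],0]
    - [[0,0,-140],0]

```text
clock: 7.9
tool_pos: [0.5258, 0.1314, 0.2044]
tool_rot: [-3.14, -0.001, 2.819]
ft_force: [0.5, -0.2, -0.5]
opening: 0.0001
finger_force: 0.0
```

```bash
python3 -c "
from h import *
cv2.imwrite('pics/s3.png',cv2.resize(manip.read_camera('scene')[100:290,150:370,::-1],None,fx=3,fy=3))"
```

```text
(no output)
```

View pics/s3.png

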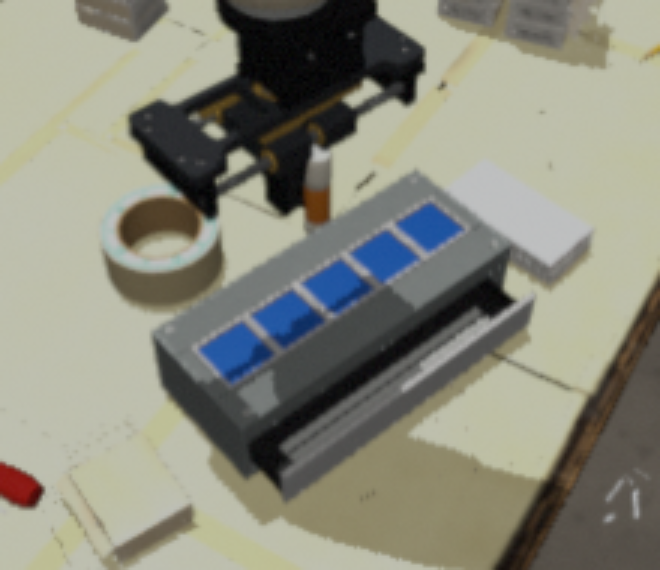

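The hand is clear of everything. The tray is still out, its edge running from about (285,490) to (530,305), the pad has sprung back, and the bystanders look undisturbed.

```bash
python3 -c "
from station import manip
print(manip.finish_job())"
```

```text
the job is handed in; nothing more can be done
None
```

The catch was the second pad from the left; pressing it sprang the tray out, and I lifted the hand clear and handed the job in at about 8 s with the tray still out.

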